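# Seat the bench bick in its holder

### The arm

A 7-joint arm with a two-finger parallel gripper is mounted at the origin on the work surface. World frame = base frame: x ahead of the robot, y to its left, z up, the work surface at z = 0. Lengths are in mm, angles in rad, forces in N, time in s.
With the tool pointing down it reaches from about 350 to 900 mm from the base axis. Payload 8.1 kg.
Tool frame: the origin (TCP) lies on the centre line of the jaws, within the pads' length; the fingertips stand 25 mm ahead of it and the grasp point (between the pads) lies 6 mm ahead of it; z points along the fingers, y is the line along which they close (so a half turn about z gives the same grasp; the last joint's range is limited). The gripper opens to 92 mm and grips with 3 to 60 N. Pads are 19 mm wide; open, the fingers measure 130 mm over their backs; the gripper's body (75 mm by 190 mm) begins 47 mm behind the grasp point.
Start: joints at [1.09, 0.434, 0.025, 1.573, -0.012, 1.134, -0.075], TCP at [230.526, -580.946, 251.742] pointing down, gripper open.
Joint ranges: [-2.62, 2.62], [-0.44, 2.09], [-1.27, 1.32], [0.08, 2.57], [-1.32, 4.46], [0.12, 2], [-2.74, 2.74]. Speed limits (rad/s): [2.22, 2.22, 3.01, 3.01, 3.14, 3.14, 3.14].

### API

Orientations are given as a 3x3 rotation matrix whose columns are the frame's x, y, z axes.
In Python, from station import robot, optics gives the robot as it stands.
- The arm moves only by the tool drive_tool, never from a script. Its arguments are lists of equal length, an entry for each row: "slide": the shift along the world's x, y, z in mm, a list of three; "spin": the turn about the world's z in rad. A call has 1 to 12 rows; each row shifts and turns the commanded pose from where the row before left it; what a row does not reach is not made up. A row lasts 1/8 s, in which the tool goes at most 62.5 mm and 10.7 degrees, less where a joint would pass 70% of its speed; a pose out of reach is approached as far as the arm can. A call with a gripper value outside its range is refused whole. "jaw" is the closure, from -1 (fully open) to 1 (shut), so that 0 is half open, set as the call begins (left out, the last holds). The fingers move at their own pace and stop on an object; the grip force is fixed at half the most. Time passes only in rows, so rows that do not move let the fingers close. It gives the time, the measured TCP pose, the force, the opening and the grip force at its end, in the units of the state.
- robot.read_state(): the state, without advancing time (a new reading comes with each control period).
- optics.read_camera(name): name is "scene" or "top" or "wrist"; returns a dict with "frame" (480x640x3 uint8, red, green, blue), "mtx" (3x3 intrinsics, pixels), "k1" (the pictures are not rectified: a ray, as slopes to the right and down, at radius r is drawn at 1 + k1 r^2 times it, then the intrinsics apply), "rvec" (rotation vector, rad) and "tvec" (3), from world to camera coordinates, as OpenCV has them; the wrist camera has in their place "mount" (4x4, takes a point from camera to tool coordinates, whose origin is the TCP and whose axes are the flange's). Camera axes: x right, y down, z forward; pixel columns grow to the right and rows downward; lengths in mm; the calibration is good to about 2 mm. A picture is of the moment at which its call begins: read the wrist's pose just before it. There is no depth.
- robot.close_job(): hands the job in; it is judged then, once.
The state is a dict: "time": time; "joint_positions": joint angles; "dq": joint speeds; "joint_torque": joint torques, N m; "eef_pos": TCP position; "ee_rot": TCP orientation; "contact_force": force on the tool from outside, world axes, zero at the start; "torque": the same for the moment, N m; "width": finger opening in mm; "finger_force": force on a finger pad.
Only numpy, scipy, OpenCV 4.12 (cv2) and the standard library are available. Lean on these libraries where they do the work, as an engineer would, in place of code of your own. Each camera call takes 0.05 s, during which the arm holds its last target. There are 200 camera calls.

### The job

Take the steel bick, the T-shaped stake in the middle of the wooden rack, out of the rack, stand its tapered tang loosely in the square socket of the steel holder and let go of it. Then, with the hand over the tang, tap or press it straight down until its shoulder sits flush on the holder, so that the taper alone keeps it tight and upright, and leave it there. Do not disturb the tile, straightedge, jade stone and palette.

Things in the scene. Friction and masses are not known exactly. Their poses are not given: they have to be found in the camera images.
- bick_mid (a point): Bench bick, a loose steel T-stake, 0.45 kg, 147 mm long. The point is the centre of its head, a 28 mm cube on top of the tang; z runs up out of its flat top face, x along the horn. Shoulder = the cube's underside, 14 mm below the point. Horn (+x), tail (-x) and tang are described at their own points. At the start it stands upright in the rack, its shoulder on the rack's top.
- bick_horn (a point): Point on the axis of the bick's round horn, 45 mm along +x from the head's axis and 2.5 mm above the head's centre. The horn is 22 mm thick at the head, 16 mm at this point, and ends in a blunt tip 40 mm further on. Same axes as bick_mid.
- bick_tail (a point): Centre of the bick's straight tail, 45 mm along -x from the head's axis and 6 mm above the head's centre: a flat-sided bar 18 mm wide (y) and 14 mm high, its end 16.5 mm further out; deeper by 6 mm where it is within 32 mm of the head's axis. Same axes as bick_mid.
- bick_tip (a point): Lower end of the bick's square tang, on the head's axis, 72 mm below the head's centre. The tang is 58 mm long, its sides along the bick's x and y: 16 mm wide under the shoulder, 11 mm wide 47 mm further down, then narrowing to a 6 mm blunt point. Same axes as bick_mid.
- rack: Fixed wooden rack, 60 (x) by 160 (y) by 60 mm high; origin under its centre. The bick's tang hangs in a 21 mm square hole in its middle; the bick's horn and tail lie along its +x and -x and stand out beyond it, so that it can be lifted by them. A mushroom stake (y = +46 mm) and a square flat stake (y = -46 mm), fast in the rack and as high as the bick, leave only 10 mm beside the bick's head.
- holder_mouth (a point): Fixed steel stake holder: a block 62 mm square and 70 mm high on a screwed foot 120 mm (x) by 62 by 10 mm. The point is the centre of the square socket's mouth, in the flat top face; z up, socket sides along x and y. Let go in it, the bick stands with its shoulder 6 to 13 mm above the face; 8 to 18 N straight down on its head brings the shoulder onto the face, where friction holds it.
- holder: The same holder, at the centre of its underside, 70 mm below the mouth. Socket: mouth 21 mm wide, funnelling to 13 mm at 15 mm depth, then tapering like the tang to 8 mm at 58 mm. The bick fits in any of the four quarter turns. Its cheeks give about 1 mm.
- tile: Loose lacquered tile with gold leaf, 110 by 110 by 7 mm; origin under its centre.
- straightedge: Loose steel straightedge, 180 mm (x) by 28 mm by 4 mm; origin under its centre.
- jade_stone: Loose rounded bar of green jade, a burnishing stone, 75 mm (x) by 38 mm by 20 mm high; origin under its centre.
- palette: Loose wooden mixing palette, 152 mm (x) by 110 mm by 9 mm; origin under it, near its middle.
Mind the look-alikes: they are no part of the job. Of the things like the part that bears bick_mid, leave any that is red or turquoise; of the rest the larger one is meant.

How it is judged:
By the outcome, as a careful person would: the job done as asked, in the order asked, and still so for the second after the job is handed in, with the robot touching nothing.
It also fails if it takes over 58 s, if anything falls off the work surface, if the arm or the gripper's body presses on something with over 40 N, if the wrist force passes 120 N, or if a joint passes its speed limit or range.

## Working session

There is one attempt and no reset: what is moved stays moved. The work goes in short steps, Python scripts to look and compute and a tool call to move; the robot and the scene stay as the last step left them, time stands still between calls to the robot, and variables do not carry over. Pictures are saved under pics/ and viewed, at most 10 in all, crops included, and the job is handed in when it is done.

Besides the shell and the picture viewer there is one more tool, called after ">>>" by a JSON object that holds its "api" and its "payload", one argument or row to a line. drive_tool: Moves the arm, as the interface text tells. Its arguments: {"type":"object","properties":{"slide":{"type":"array","items":{"type":"array","items":{"type":"number"}}},"spin":{"type":"array","items":{"type":"number"}},"jaw":{"type":"number"}},"required":["slide","spin"]}

```bash
mkdir -p pics; cat > h.py <<'E'
import numpy as np, cv2
from station import robot, optics
def cam(name):
    s=robot.read_state(); c=optics.read_camera(name)
    K=np.array(c["mtx"],float)
    if "mount" in c:
        M=np.array(c["mount"]); R=np.array(s["ee_rot"]); t=np.array(s["eef_pos"])
        Rw=R@M[:3,:3]; o=R@M[:3,3]+t
    else:
        Rc=cv2.Rodrigues(np.array(c["rvec"],float))[0]; Rw=Rc.T; o=-Rw@np.array(c["tvec"],float).ravel()
    return c["frame"],dict(K=K,k1=float(c["k1"]),R=Rw,o=o)
def ray(C,px):
    d=np.array([C["k1"],0,0,0,0])
    u=cv2.undistortPoints(np.array([[px]],float),C["K"],d)[0,0]
    return C["R"]@np.array([u[0],u[1],1])
def atz(C,px,z):
    r=ray(C,px); return C["o"]+r*(z-C["o"][2])/r[2]
def proj(C,P):
    d=np.array([C["k1"],0,0,0,0]); rv=cv2.Rodrigues(C["R"].T)[0]
    return cv2.projectPoints(np.array([P],float).reshape(-1,1,3),rv,-C["R"].T@C["o"],C["K"],d)[0].reshape(-1,2)
def tri(Cs,pxs):
    A=0;b=0
    for C,p in zip(Cs,pxs):
        r=ray(C,p); r/=np.linalg.norm(r); P=np.eye(3)-np.outer(r,r); A=A+P; b=b+P@C["o"]
    return np.linalg.solve(A,b)
def save(n,f): cv2.imwrite("pics/"+n+".png",f[:,:,::-1])
E
python3 - <<'E'
from h import *
import pickle
D={}
for n in("scene","top"):
    f,C=cam(n); save(n+"0",f); D[n]=C; print(n,C["o"].round(),C["R"].round(2).tolist())
pickle.dump(D,open("C.pkl","wb"))
s=robot.read_state(); print(s["time"],s["eef_pos"],s["ee_rot"],s["width"],s["contact_force"])
E
```

```text
scene [1086.  100.  890.] [[-0.34, 0.77, -0.54], [0.94, 0.28, -0.19], [0.01, -0.57, -0.82]]
top [ 510.  -96. 1109.] [[-0.02, -1.0, 0.04], [-1.0, 0.02, 0.01], [-0.01, -0.04, -1.0]]
0.1 [ 230.35598531 -580.54072011  251.02481262] [[ 9.29493512e-01  3.68837896e-01 -6.46549220e-04]
 [ 3.68838437e-01 -9.29492673e-01  1.25618995e-03]
 [-1.37632303e-04 -1.40609261e-03 -9.99999002e-01]] 91.35179245791744 [-0.60054755 -0.03805173  0.04707054]
```

View pics/scene0.png

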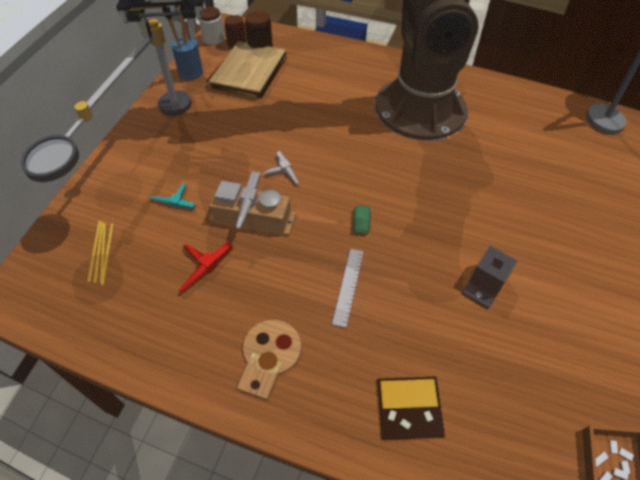

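View pics/top0.png

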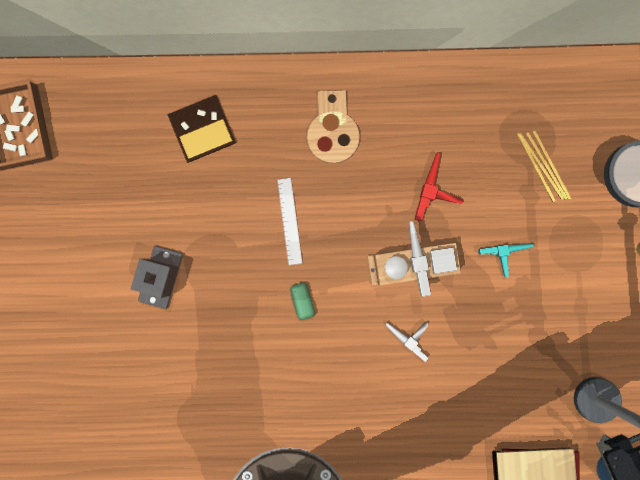

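The scene picture shows the rack with the grey bick at about (248,200) and the holder at (490,275). In the top picture the bick's head is at (420,264), horn tip (414,222), tail end (426,295), and the holder mouth is at (150,278). The red, turquoise and small grey bicks are look-alikes.

```bash
python3 - <<'E'
from h import *
import pickle
D=pickle.load(open("C.pkl","rb"));T=D["top"];S=D["scene"]
P=lambda px,z:print(px,z,atz(T,px,z).round(1))
P((420,264),88);P((414,222),77);P((426,295),80)
P((150,278),70);P((166,254),10);P((153,300),10)
print("tri head",tri([T,S],[(420,264),(246,193)]).round(1),"mouth",tri([T,S],[(150,278),(497,263)]).round(1))
a=cv2.imread("pics/top0.png")
cv2.imwrite("pics/crop.png",np.hstack([cv2.resize(a[210:310,370:470],(400,400),interpolation=2),cv2.resize(a[230:330,105:205],(400,400),interpolation=2)]))
E
```

```text
(420, 264) 88 [ 500.  -267.7   88. ]
(414, 222) 77 [ 581.5 -260.2   77. ]
(426, 295) 80 [ 440.1 -278.9   80. ]
(150, 278) 70 [483.  256.3  70. ]
(166, 254) 10 [530.3 243.4  10. ]
(153, 300) 10 [436.1 270.7  10. ]
tri head [ 500.9 -270.7   84.4] mouth [483.1 255.9  69.6]
```

View pics/crop.png

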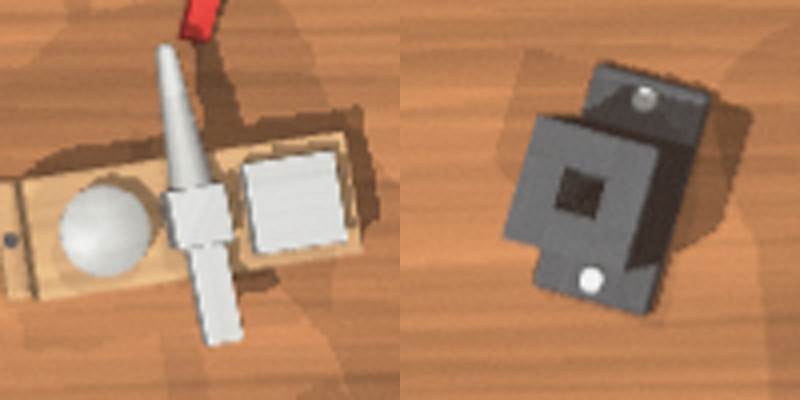

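>>> {"api": "drive_tool", "payload": {
  "slide": [
    [25, 34, 0],
    [25, 34, 0],
    [25, 34, 0],
    [25, 34, 0],
    [25, 34, 0],
    [25, 34, 0],
    [25, 34, 0],
    [25, 34, 0],
    [30, 35, 0],
    [0, 0, 0],
    [0, 0, 0]
  ],
  "spin": [-0.0275, -0.0275, -0.0275, -0.0275, -0.0275, -0.0275, -0.0275, -0.0275, -0.0275, 0, 0],
  "jaw": -1
}}

```text
time: 1.48
eef_pos: [460.0, -274.3, 251.4]
ee_rot: [[0.992, 0.13, -0.001], [0.13, -0.992, -0.0], [-0.001, 0.0, -1.0]]
contact_force: [0.3, -0.4, -0.4]
width: 91.5
finger_force: 0.0
```

```bash
python3 - <<'E'
from h import *
import pickle
f,C=cam("wrist"); save("w1",f); pickle.dump(C,open("w1.pkl","wb"))
s=robot.read_state(); print(s["eef_pos"],np.array(s["ee_rot"]).round(3).tolist(),C["o"],C["R"].round(2).tolist())
c,sn=np.cos(.131),np.sin(.131)
for q in[(0,0,14),(85,0,2.5),(-61.5,0,6)]:
    p=(500.5+c*q[0],-268.5+sn*q[0],74+q[2]); print(q,proj(C,p).round(1))
E
```

```text
[ 459.65420751 -274.90478774  251.49411984] [[0.992, 0.129, -0.001], [0.129, -0.992, -0.0], [-0.001, 0.0, -1.0]] [ 534.19535596 -264.792833    383.99906601] [[0.13, -0.95, -0.28], [-0.99, -0.13, -0.04], [-0.0, 0.28, -0.96]]
(0, 0, 14) [[314.8 182.7]]
(85, 0, 2.5) [[314.8  79.8]]
(-61.5, 0, 6) [[314.9 247.7]]
```

View pics/w1.png

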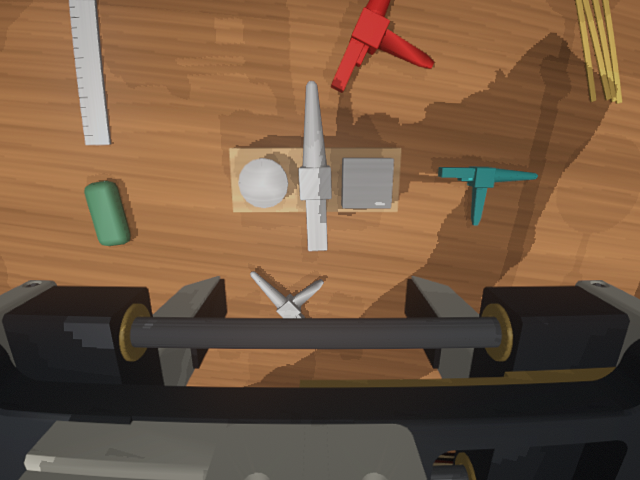

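Wrist view: head centre is at (315,183), horn tip (312,82), tail end (317,250). It agrees with the prediction except for a small yaw.

```bash
python3 - <<'E'
from h import *
import pickle
C=pickle.load(open("w1.pkl","rb"))
h=atz(C,(315,183),88);t=atz(C,(312,82),77);e=atz(C,(317.3,249),82)
print(h,t,e); y=np.arctan2(*(t-e)[1::-1]); print(y, np.arctan2(*(t-h)[1::-1]))
print("grasp",h+np.array([np.cos(y),np.sin(y),0])*-38)
f=cv2.imread("pics/w1.png")[70:260,270:360]; g=cv2.cvtColor(f,cv2.COLOR_BGR2HSV)
m=((g[...,1]<40)&(g[...,2]>110)).astype(np.uint8)
for r in (30,50,70,90,110,130,150,165,175): 
    x=np.where(m[r,25:65])[0]+25; print(r+70,x.min()+270,x.max()+270)
E
```

```text
[ 500.27120496 -268.67292158   88.        ] [ 582.67023869 -255.30871071   77.        ] [ 439.17320125 -278.83399943   82.        ]
0.16249714583327426 0.1607888195698032
grasp [ 462.77180309 -274.82067398   88.        ]
100 306 318
120 305 320
140 304 322
160 303 324
180 299 330
200 306 325
220 307 325
235 308 326
245 308 326
```

>>> {"api": "drive_tool", "payload": {
  "slide": [
    [3, 0, -40],
    [0, 0, -40],
    [0, 0, -35],
    [0, 0, -25],
    [0, 0, -15],
    [0, 0, -8],
    [0, 0, 0],
    [0, 0, 0]
  ],
  "spin": [0.03, 0, 0, 0, 0, 0, 0, 0],
  "jaw": -1
}}

```text
time: 2.52
eef_pos: [464.0, -274.3, 89.6]
ee_rot: [[0.987, 0.159, 0.001], [0.159, -0.987, -0.001], [0.001, 0.001, -1.0]]
contact_force: [0.5, 0.3, 0.3]
width: 92.2
finger_force: 0.0
```

>>> {"api": "drive_tool", "payload": {
  "slide": [
    [0, 0, 0],
    [0, 0, 0],
    [0, 0, 0],
    [0, 0, 0],
    [0, 0, 0],
    [0, 0, 0],
    [0, 0, 0],
    [0, 0, 0]
  ],
  "spin": [0, 0, 0, 0, 0, 0, 0, 0],
  "jaw": 1
}}

```text
time: 3.52
eef_pos: [463.6, -274.1, 88.7]
ee_rot: [[0.987, 0.159, 0.0], [0.159, -0.987, -0.0], [0.0, 0.0, -1.0]]
contact_force: [-0.4, -0.2, 0.3]
width: 17.7
finger_force: 30.0
```

>>> {"api": "drive_tool", "payload": {
  "slide": [
    [0, 0, 2],
    [0, 0, 4],
    [0, 0, 8],
    [0, 0, 12],
    [0, 0, 15],
    [0, 0, 18],
    [0, 0, 18],
    [0, 0, 18],
    [0, 0, 12],
    [0, 0, 6],
    [0, 0, 0],
    [0, 0, 0]
  ],
  "spin": [0, 0, 0, 0, 0, 0, 0, 0, 0, 0, 0, 0]
}}

```text
time: 5.03
eef_pos: [463.1, -273.8, 201.2]
ee_rot: [[0.987, 0.16, -0.001], [0.16, -0.987, 0.0], [-0.001, -0.001, -1.0]]
contact_force: [0.7, -1.0, -5.6]
width: 17.4
finger_force: 30.0
```

```bash
python3 - <<'E'
from h import *
f,C=cam("wrist");g,S=cam("scene"); t,_=cam("top")
cv2.imwrite("pics/l1.png",np.hstack([f[40:340,150:500],cv2.resize(g[130:280,160:320],(375,352))[:300]])[:,:,::-1])
s=robot.read_state(); print(s["eef_pos"],s["width"],s["finger_force"],s["contact_force"],s["torque"])
R=np.array(s["ee_rot"]);p0=np.array(s["eef_pos"]);
for q in[(38,0,9),(38,0,-5),(123,0,-2),(-24,0,1),(38,0,-77)]:
    P=p0+R[:,0]*q[0]+np.array([0,0,q[2]-2]); print(q,(proj(C,P)-[150,40]).round(1),proj(S,P).round(1))
E
```

```text
[ 463.2593332  -273.83331171  201.18116366] 17.37604033989471 29.986676573753357 [-0.13874444 -0.04166356 -5.31988024] [-0.01679243  0.13267852  0.02681171]
(38, 0, 9) [[165.2 201. ]] [[241.4 151.5]]
(38, 0, -5) [[165.3 191.7]] [[242.3 156.6]]
(123, 0, -2) [[165.3 -35.5]] [[229.2 188.8]]
(-24, 0, 1) [[165.3 324.8]] [[250.6 132.3]]
(38, 0, -77) [[165.5 162.6]] [[246.5 181.5]]
```

View pics/l1.png

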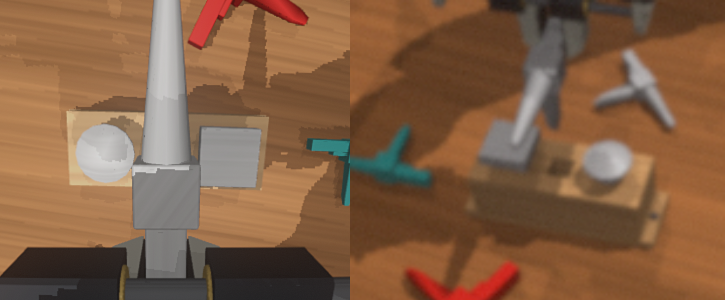

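The bick hangs from its tail with its head at crop (166,197). Next I check its tilt.

```bash
python3 - <<'E'
from h import *
f,C=cam("wrist"); s=robot.read_state()
R=np.array(s["ee_rot"]);p0=np.array(s["eef_pos"])
X=np.array([R[0,0],R[1,0],0]);Z=np.array([0,0,1.])
for deg in(-2,0,2,4,6,8,12):
    a=np.radians(deg)  # nose down about grasp point
    o=[]
    for x,z in[(85,9),(14,14),(-14,14),(85,-3)]:
        u=x+37.5; w=z-8.7   # rel. grasp point (TCP-6; head ctr at TCP-14.7)
        u,w=u*np.cos(a)+w*np.sin(a),-u*np.sin(a)+w*np.cos(a)
        o.append(proj(C,p0+X*u+Z*(w-6))[0].round(1).tolist())
    print(deg,"tipT,headfront,headback,tipB",o)
g=f[:,:,:].astype(int)
print([(r,g[r,322].tolist()) for r in range(0,30,2)])
print([(r,int(g[r,310:322].sum()//36)) for r in range(190,290,2)])
r=4;print([int(v) for v in g[r,295:335].sum(1)//3])
E
```

```text
-2 tipT,headfront,headback,tipB [[315.2, 3.4], [315.2, 204.3], [315.2, 270.3], [315.3, 14.3]]
0 tipT,headfront,headback,tipB [[315.3, 7.7], [315.2, 202.9], [315.2, 269.2], [315.3, 19.1]]
2 tipT,headfront,headback,tipB [[315.3, 12.2], [315.2, 201.8], [315.2, 268.1], [315.3, 24.0]]
4 tipT,headfront,headback,tipB [[315.3, 16.8], [315.2, 200.8], [315.2, 267.1], [315.4, 28.9]]
6 tipT,headfront,headback,tipB [[315.3, 21.5], [315.2, 200.0], [315.2, 266.1], [315.4, 34.0]]
8 tipT,headfront,headback,tipB [[315.3, 26.3], [315.3, 199.4], [315.2, 265.3], [315.4, 39.1]]
12 tipT,headfront,headback,tipB [[315.4, 36.3], [315.3, 198.6], [315.2, 263.7], [315.4, 49.4]]
[(0, [158, 111, 71]), (2, [162, 114, 73]), (4, [157, 109, 70]), (6, [152, 106, 68]), (8, [153, 106, 69]), (10, [165, 117, 76]), (12, [169, 120, 77]), (14, [166, 116, 75]), (16, [168, 118, 76]), (18, [143, 133, 127]), (20, [156, 156, 156]), (22, [171, 170, 169]), (24, [183, 181, 181]), (26, [182, 180, 180]), (28, [183, 180, 180])]
[(190, 184), (192, 184), (194, 184), (196, 184), (198, 184), (200, 184), (202, 185), (204, 164), (206, 173), (208, 200), (210, 130), (212, 131), (214, 132), (216, 132), (218, 132), (220, 132), (222, 132), (224, 132), (226, 131), (228, 131), (230, 130), (232, 129), (234, 129), (236, 128), (238, 127), (240, 127), (242, 126), (244, 126), (246, 126), (248, 126), (250, 127), (252, 127), (254, 127), (256, 126), (258, 126), (260, 125), (262, 125), (264, 125), (266, 125), (268, 113), (270, 123), (272, 125), (274, 125), (276, 124), (278, 124), (280, 124), (282, 124), (284, 124), (286, 123), (288, 123)]
[97, 97, 96, 96, 96, 96, 95, 95, 94, 94, 95, 95, 94, 97, 105, 107, 107, 108, 108, 109, 108, 109, 109, 109, 110, 111, 111, 112, 113, 113, 113, 114, 114, 115, 116, 115, 116, 116, 116, 116]
```

>>> {"api": "drive_tool", "payload": {
  "slide": [
    [0, 15, 0],
    [0, 30, 0],
    [-2, 40, 0],
    [-2, 45, 0],
    [-2, 45, 0],
    [-2, 45, 0],
    [-2, 45, 0],
    [-2, 45, 0],
    [-2, 40, 0],
    [-2, 35, 0],
    [0, 25, 0],
    [0, 14, 0]
  ],
  "spin": [0, -0.04, -0.045, -0.045, -0.045, -0.045, -0.045, -0.045, -0.045, -0.045, -0.04, 0]
}}

```text
time: 6.72
eef_pos: [446.7, 152.2, 201.8]
ee_rot: [[0.962, -0.273, -0.0], [-0.273, -0.962, 0.001], [-0.0, -0.0, -1.0]]
contact_force: [0.0, -0.4, -4.1]
width: 17.9
finger_force: 30.0
```

>>> {"api": "drive_tool", "payload": {
  "slide": [
    [0, 0, 0],
    [0, 0, 0],
    [0, 0, 0]
  ],
  "spin": [0, 0, 0]
}}

```text
time: 7.1
eef_pos: [447.6, 148.9, 201.7]
ee_rot: [[0.961, -0.278, -0.0], [-0.278, -0.961, -0.001], [-0.0, 0.001, -1.0]]
contact_force: [-0.5, 0.2, -4.6]
width: 17.9
finger_force: 30.0
```

```bash
python3 - <<'E'
from h import *
import pickle
f,C=cam("wrist"); save("w2",f); pickle.dump(C,open("w2.pkl","wb"))
s=robot.read_state(); print(s["eef_pos"],np.array(s["ee_rot"]).round(3).tolist(),s["finger_force"])
print(proj(C,(483,256,70)))
E
```

```text
[447.61635351 149.04321388 201.72480063] [[0.961, -0.278, -0.0], [-0.278, -0.961, -0.0], [0.0, 0.0, -1.0]] 29.98668909072876
[[176.57962988 233.27748901]]
```

View pics/w2.png

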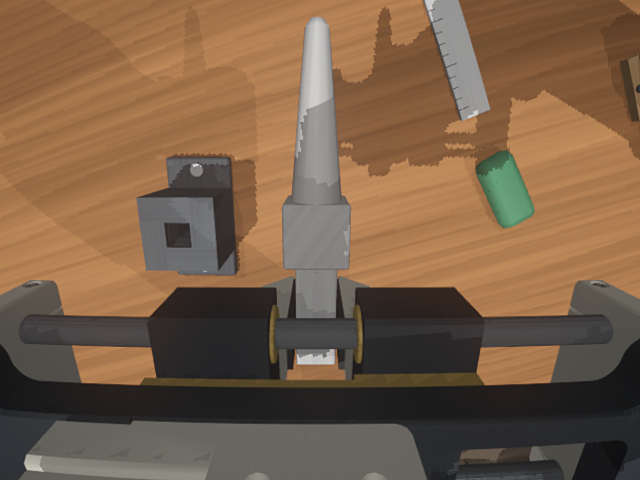

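The holder top face spans (138,197) to (215,270), with the mouth centre at (177.5,235) and its sides nearly aligned with the bick; the bick's horn tip is at (317,17).

```bash
python3 - <<'E'
from h import *
import pickle
C=pickle.load(open("w2.pkl","rb"))
print("mouth",atz(C,(177.5,235),70))
f=cv2.imread("pics/w2.png")
g=cv2.cvtColor(f,cv2.COLOR_BGR2GRAY).astype(int)
# socket edges
P=[]
ys=range(226,245,3)
L=[];Rr=[]
for y in ys:
    d=np.diff(g[y,155:200]); L.append((155+d.argmin()+.5,y)); Rr.append((155+d.argmax()+.5,y))
T=[];B=[]
for x in range(168,188,3):
    d=np.diff(g[212:258,x]); T.append((x,212+d.argmin()+.5)); B.append((x,212+d.argmax()+.5))
for n,E in zip("LRTB",(L,Rr,T,B)):
    W=np.array([atz(C,p,70)[:2] for p in E]); v=cv2.fitLine(W.astype(np.float32),cv2.DIST_HUBER,0,.01,.01).ravel()
    print(n,W.mean(0).round(1),np.degrees(np.arctan2(v[1],v[0])).round(1),E[0],E[-1])
# face front edge
cv2.imwrite("pics/z.png",cv2.resize(f[180:290,120:250],(780,660))[:600])
for n,a,b in(("tipT",(317,17),0),):pass
s=robot.read_state();R=np.array(s["ee_rot"]);p0=np.array(s["eef_pos"])
X=np.array([R[0,0],R[1,0],0])
for deg in(0,2,4,6):
    a=np.radians(deg);o=[]
    for x,z in[(85,9),(14,14),(-14,14),(-61.5,13)]:
        u=x+37.5;w=z-8.7;u,w=u*np.cos(a)+w*np.sin(a),-u*np.sin(a)+w*np.cos(a)
        o.append(proj(C,p0+X*u+np.array([0,0,w-6]))[0].round(1).tolist())
    print(deg,o)
E
```

```text
mouth [481.43663719 255.82639709  70.        ]
L [484.4 266. ] -17.2 (np.float64(163.5), 226) (np.float64(165.5), 244)
R [478.5 245.7] -16.0 (np.float64(189.5), 226) (np.float64(191.5), 244)
T [491.3 252.2] 73.7 (168, np.float64(222.5)) (186, np.float64(222.5))
B [471.8 260.3] 71.9 (168, np.float64(246.5)) (186, np.float64(247.5))
0 [[314.2, 8.4], [314.3, 203.4], [314.4, 269.5], [314.5, 364.2]]
2 [[314.3, 12.9], [314.3, 202.2], [314.4, 268.4], [314.5, 365.1]]
4 [[314.3, 17.4], [314.3, 201.2], [314.4, 267.4], [314.4, 365.8]]
6 [[314.3, 22.2], [314.3, 200.4], [314.4, 266.5], [314.4, 366.5]]
```

View pics/z.png

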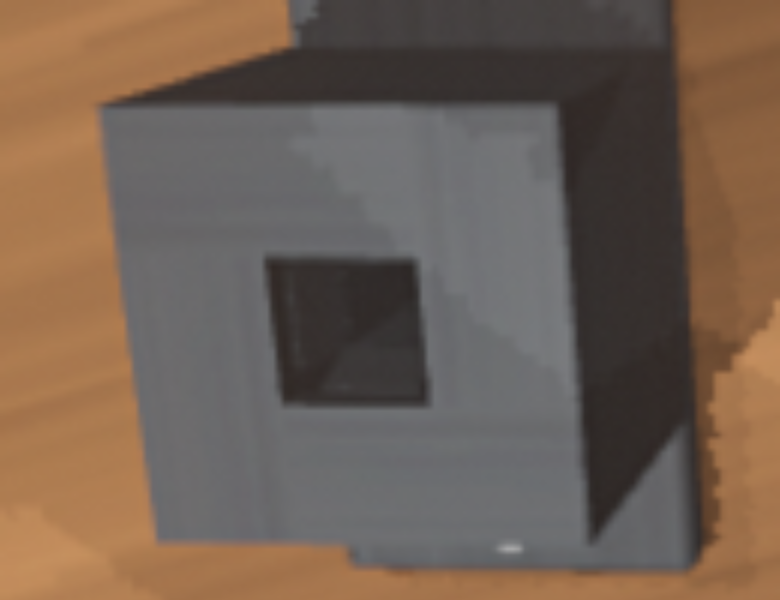

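>>> {"api": "drive_tool", "payload": {
  "slide": [
    [1, 15, 0],
    [0, 30, 0],
    [0, 32, 0],
    [0, 25, 0],
    [0, 12, 0],
    [0, 3.5, 0],
    [0, 0, -8],
    [0, 0, -12],
    [0, 0, -12],
    [0, 0, -8],
    [0, 0, 0],
    [0, 0, 0]
  ],
  "spin": [0, 0, -0.01, 0, 0, 0, 0, 0, 0, 0, 0, 0]
}}

```text
time: 8.65
eef_pos: [448.7, 267.7, 161.9]
ee_rot: [[0.958, -0.286, 0.0], [-0.286, -0.958, 0.0], [0.0, -0.0, -1.0]]
contact_force: [0.7, 0.5, -4.0]
width: 17.6
finger_force: 30.0
```

```bash
python3 - <<'E'
from h import *
s=robot.read_state(); print(s["eef_pos"],np.array(s["ee_rot"])[:,0].round(3))
g,S=cam("scene"); w,C=cam("top")
p0=np.array(s["eef_pos"]);X=np.array(s["ee_rot"])[:,0]
print(proj(S,p0+X*34-[0,0,88]),proj(S,(482,256,70)))
cv2.imwrite("pics/i1.png",cv2.resize(g[170:320,420:570],(600,600),interpolation=2)[:,:,::-1])
E
```

```text
[448.68852968 267.69388003 161.93790867] [ 0.958 -0.286  0.   ]
[[499.04101578 261.37389973]] [[497.41978842 262.45127037]]
```

View pics/i1.png

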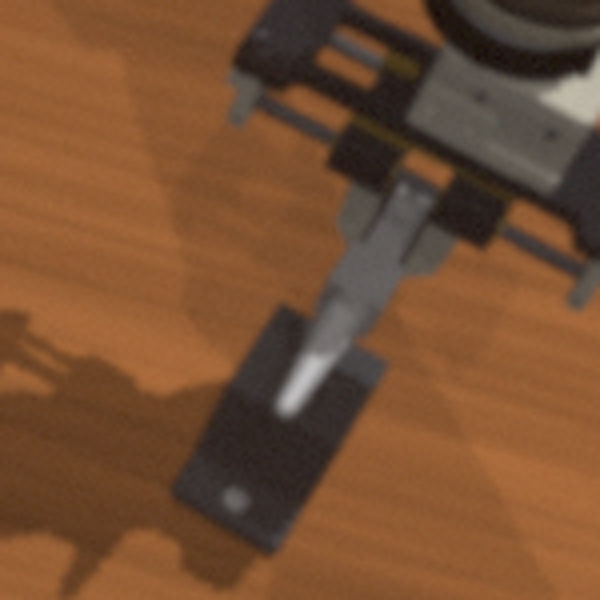

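The mouth is hidden behind the bick (head at crop (370,270), centred over the holder), so I lower in small steps while watching the force.

>>> {"api": "drive_tool", "payload": {
  "slide": [
    [0, -1.2, -3],
    [0, 0, -4],
    [0, 0, -4],
    [0, 0, -4],
    [0, 0, 0]
  ],
  "spin": [0, 0, 0, 0, 0]
}}

```text
time: 9.38
eef_pos: [448.3, 266.2, 146.3]
ee_rot: [[0.958, -0.286, -0.001], [-0.286, -0.958, -0.0], [-0.001, 0.001, -1.0]]
contact_force: [0.3, 0.6, -4.1]
width: 17.8
finger_force: 30.0
```

>>> {"api": "drive_tool", "payload": {
  "slide": [
    [0, 0, -4],
    [0, 0, -4],
    [0, 0, -3],
    [0, 0, 0]
  ],
  "spin": [0, 0, 0, 0]
}}

```text
time: 9.88
eef_pos: [448.4, 266.2, 135.4]
ee_rot: [[0.958, -0.286, -0.0], [-0.286, -0.958, -0.0], [-0.0, 0.0, -1.0]]
contact_force: [-0.5, -0.7, -4.8]
width: 17.6
finger_force: 30.0
```

>>> {"api": "drive_tool", "payload": {
  "slide": [
    [0, 0, -4],
    [0, 0, -4],
    [0, 0, 0]
  ],
  "spin": [0, 0, 0]
}}

```text
time: 10.25
eef_pos: [448.1, 266.3, 127.3]
ee_rot: [[0.958, -0.285, -0.001], [-0.285, -0.958, -0.0], [-0.001, 0.001, -1.0]]
contact_force: [-1.3, 0.7, -5.3]
width: 17.6
finger_force: 30.0
```

>>> {"api": "drive_tool", "payload": {
  "slide": [
    [0, 0, -3],
    [0, 0, -3],
    [0, 0, 0]
  ],
  "spin": [0, 0, 0]
}}

```text
time: 10.62
eef_pos: [448.2, 266.4, 121.5]
ee_rot: [[0.958, -0.285, -0.001], [-0.285, -0.958, -0.0], [-0.0, 0.0, -1.0]]
contact_force: [-1.4, 0.8, -4.9]
width: 17.4
finger_force: 30.0
```

>>> {"api": "drive_tool", "payload": {
  "slide": [
    [0, 0, -2],
    [0, 0, -2],
    [0, 0, 0]
  ],
  "spin": [0, 0, 0]
}}

```text
time: 11.0
eef_pos: [448.4, 266.4, 117.6]
ee_rot: [[0.958, -0.286, -0.0], [-0.286, -0.958, -0.0], [-0.0, 0.0, -1.0]]
contact_force: [-3.6, 2.0, -1.5]
width: 17.7
finger_force: 30.0
```

>>> {"api": "drive_tool", "payload": {
  "slide": [
    [-1, 0.3, 0],
    [0, 0, -1],
    [0, 0, -1],
    [0, 0, 0]
  ],
  "spin": [0, 0, 0, 0]
}}

```text
time: 11.5
eef_pos: [447.8, 266.5, 115.7]
ee_rot: [[0.958, -0.286, 0.0], [-0.286, -0.958, -0.0], [0.0, 0.0, -1.0]]
contact_force: [-1.1, 0.2, -4.7]
width: 18.0
finger_force: 30.0
```

>>> {"api": "drive_tool", "payload": {
  "slide": [
    [0, 0, -1],
    [0, 0, -1],
    [0, 0, 0]
  ],
  "spin": [0, 0, 0]
}}

```text
time: 11.88
eef_pos: [447.6, 266.6, 113.7]
ee_rot: [[0.958, -0.286, 0.0], [-0.286, -0.958, -0.0], [0.0, 0.0, -1.0]]
contact_force: [-0.7, -1.0, -5.2]
width: 17.7
finger_force: 30.0
```

>>> {"api": "drive_tool", "payload": {
  "slide": [
    [0, 0, -1],
    [0, 0, -1],
    [0, 0, 0]
  ],
  "spin": [0, 0, 0]
}}

```text
time: 12.25
eef_pos: [447.5, 266.6, 111.7]
ee_rot: [[0.958, -0.286, -0.0], [-0.286, -0.958, -0.0], [0.0, 0.0, -1.0]]
contact_force: [-1.7, -0.2, -2.0]
width: 17.9
finger_force: 30.0
```

>>> {"api": "drive_tool", "payload": {
  "slide": [
    [0, 0, 0],
    [0, 0, 0],
    [0, 0, 0],
    [0, 0, 0],
    [0, 0, 0],
    [0, 0, 0]
  ],
  "spin": [0, 0, 0, 0, 0, 0],
  "jaw": -1
}}

```text
time: 13.0
eef_pos: [447.5, 266.7, 111.7]
ee_rot: [[0.958, -0.286, 0.0], [-0.286, -0.958, -0.0], [0.0, 0.0, -1.0]]
contact_force: [-0.0, -0.2, -0.2]
width: 73.4
finger_force: 0.0
```

>>> {"api": "drive_tool", "payload": {
  "slide": [
    [0, 0, 10],
    [0, 0, 20],
    [0, 0, 25],
    [0, 0, 25],
    [0, 0, 25],
    [0, 0, 15],
    [0, 0, 0],
    [0, 0, 0]
  ],
  "spin": [0, 0, 0, 0, 0, 0, 0, 0]
}}

```text
time: 14.0
eef_pos: [447.1, 266.4, 231.0]
ee_rot: [[0.958, -0.286, -0.001], [-0.286, -0.958, -0.001], [-0.001, 0.001, -1.0]]
contact_force: [-0.7, -0.4, -0.2]
width: 91.7
finger_force: 0.0
```

```bash
python3 - <<'E'
from h import *
import pickle
f,C=cam("wrist"); save("w3",f); pickle.dump(C,open("w3.pkl","wb"))
s=robot.read_state(); print(s["eef_pos"],s["contact_force"])
p=np.array([482,256,70.]);X=np.array([.958,-.286,0]);Z=np.array([0,0,1])
for sh in(6,13):
    print(sh,[proj(C,p+X*x+Z*(sh+14+z))[0].round(1).tolist() for x,z in[(85,2.5),(14,14),(0,14),(-14,14),(-61.5,13)]])
E
```

```text
[447.0900657  266.26442849 230.76271949] [ 0.69424409  0.5909599  -0.20462359]
6 [[315.0, 77.8], [315.0, 175.8], [315.0, 194.3], [315.0, 212.2], [314.9, 269.0]]
13 [[315.0, 76.0], [315.0, 176.7], [315.0, 195.7], [314.9, 214.0], [314.9, 272.1]]
```

View pics/w3.png

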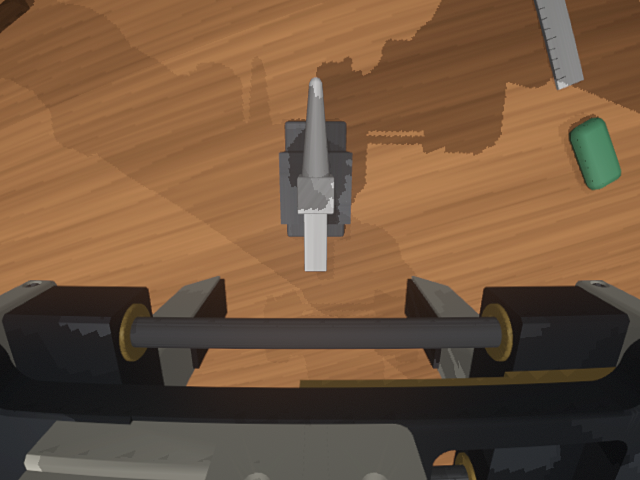

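The bick stands alone in the socket, with head top at (315,195), horn tip (316,79) and tail end (315,270), as predicted for upright. Now I close the jaws and press.

>>> {"api": "drive_tool", "payload": {
  "slide": [
    [10, -3, 0],
    [15, -4.5, 0],
    [10, -3, 0],
    [0, 0, -20],
    [0, 0, -25],
    [0, 0, -20],
    [0, 0, -12],
    [0, 0, -6],
    [0, 0, 0],
    [0, 0, 0]
  ],
  "spin": [0, 0, 0, 0, 0, 0, 0, 0, 0, 0],
  "jaw": 1
}}

```text
time: 15.3
eef_pos: [482.9, 256.4, 149.4]
ee_rot: [[0.958, -0.286, 0.001], [-0.286, -0.958, 0.001], [0.001, -0.001, -1.0]]
contact_force: [-0.5, -0.2, 0.1]
width: 0.6
finger_force: 0.0
```

>>> {"api": "drive_tool", "payload": {
  "slide": [
    [0, 0, -2],
    [0, 0, -2],
    [0, 0, -2],
    [0, 0, -1],
    [0, 0, 0]
  ],
  "spin": [0, 0, 0, 0, 0]
}}

```text
time: 15.92
eef_pos: [482.5, 256.1, 141.6]
ee_rot: [[0.958, -0.286, -0.0], [-0.286, -0.958, -0.0], [-0.0, 0.0, -1.0]]
contact_force: [0.5, 0.2, 0.5]
width: 0.4
finger_force: 0.0
```

>>> {"api": "drive_tool", "payload": {
  "slide": [
    [0, 0, -1],
    [0, 0, -1],
    [0, 0, -1],
    [0, 0, 0]
  ],
  "spin": [0, 0, 0, 0]
}}

```text
time: 16.42
eef_pos: [482.5, 256.1, 138.6]
ee_rot: [[0.958, -0.286, -0.0], [-0.286, -0.958, -0.0], [-0.0, 0.0, -1.0]]
contact_force: [0.3, 0.2, 0.6]
width: 0.3
finger_force: 0.0
```

>>> {"api": "drive_tool", "payload": {
  "slide": [
    [0, 0, -1],
    [0, 0, -1],
    [0, 0, -1],
    [0, 0, -1],
    [0, 0, 0]
  ],
  "spin": [0, 0, 0, 0, 0]
}}

```text
time: 17.05
eef_pos: [482.5, 256.1, 134.6]
ee_rot: [[0.958, -0.286, -0.0], [-0.286, -0.958, -0.0], [-0.0, 0.0, -1.0]]
contact_force: [0.3, 0.3, -0.4]
width: 0.3
finger_force: 0.0
```

>>> {"api": "drive_tool", "payload": {
  "slide": [
    [0, 0, -1],
    [0, 0, -1],
    [0, 0, -1],
    [0, 0, 0]
  ],
  "spin": [0, 0, 0, 0]
}}

```text
time: 17.55
eef_pos: [482.6, 256.2, 131.8]
ee_rot: [[0.958, -0.286, 0.0], [-0.286, -0.958, 0.0], [0.0, -0.0, -1.0]]
contact_force: [0.4, 0.3, 1.1]
width: 0.4
finger_force: 0.6
```

Contact at about 132, so roughly 9 mm to go to flush at 123.

>>> {"api": "drive_tool", "payload": {
  "slide": [
    [0, 0, -1],
    [0, 0, -1],
    [0, 0, 0]
  ],
  "spin": [0, 0, 0]
}}

```text
time: 17.92
eef_pos: [482.6, 256.2, 129.9]
ee_rot: [[0.958, -0.286, 0.0], [-0.286, -0.958, 0.0], [0.0, -0.0, -1.0]]
contact_force: [-0.5, 0.1, 4.3]
width: 0.5
finger_force: 2.1
```

>>> {"api": "drive_tool", "payload": {
  "slide": [
    [0, 0, -1],
    [0, 0, -1],
    [0, 0, 0]
  ],
  "spin": [0, 0, 0]
}}

```text
time: 18.3
eef_pos: [482.7, 256.3, 128.1]
ee_rot: [[0.958, -0.286, 0.0], [-0.286, -0.958, 0.0], [0.0, -0.0, -1.0]]
contact_force: [-1.1, -1.3, 6.7]
width: 0.5
finger_force: 3.2
```

>>> {"api": "drive_tool", "payload": {
  "slide": [
    [0, 0, -1],
    [0, 0, -1],
    [0, 0, 0]
  ],
  "spin": [0, 0, 0]
}}

```text
time: 18.68
eef_pos: [482.8, 256.3, 126.3]
ee_rot: [[0.958, -0.286, 0.001], [-0.286, -0.958, 0.0], [0.001, -0.001, -1.0]]
contact_force: [-1.5, -1.4, 9.7]
width: 0.5
finger_force: 4.5
```

>>> {"api": "drive_tool", "payload": {
  "slide": [
    [0, 0, -1],
    [0, 0, -1],
    [0, 0, 0]
  ],
  "spin": [0, 0, 0]
}}

```text
time: 19.05
eef_pos: [482.8, 256.4, 124.5]
ee_rot: [[0.958, -0.286, 0.001], [-0.286, -0.958, 0.0], [0.001, -0.001, -1.0]]
contact_force: [-3.2, -1.0, 11.2]
width: 0.4
finger_force: 5.8
```

>>> {"api": "drive_tool", "payload": {
  "slide": [
    [0, 0, -1],
    [0, 0, 0],
    [0, 0, 0]
  ],
  "spin": [0, 0, 0]
}}

```text
time: 19.42
eef_pos: [482.8, 256.4, 123.7]
ee_rot: [[0.958, -0.286, 0.001], [-0.286, -0.958, 0.0], [0.001, -0.001, -1.0]]
contact_force: [-1.4, -1.3, 13.3]
width: 0.2
finger_force: 6.6
```

>>> {"api": "drive_tool", "payload": {
  "slide": [
    [0, 0, -1],
    [0, 0, 0],
    [0, 0, 0]
  ],
  "spin": [0, 0, 0]
}}

```text
time: 19.8
eef_pos: [482.9, 256.4, 123.2]
ee_rot: [[0.958, -0.286, 0.001], [-0.286, -0.958, 0.001], [0.001, -0.001, -1.0]]
contact_force: [-4.5, -2.7, 19.1]
width: 0.4
finger_force: 9.9
```

>>> {"api": "drive_tool", "payload": {
  "slide": [
    [0, 0, -1],
    [0, 0, 0],
    [0, 0, 0]
  ],
  "spin": [0, 0, 0]
}}

```text
time: 20.18
eef_pos: [483.0, 256.4, 123.1]
ee_rot: [[0.958, -0.286, 0.002], [-0.286, -0.958, 0.001], [0.002, -0.001, -1.0]]
contact_force: [-7.8, -4.5, 29.5]
width: 1.0
finger_force: 15.1
```

The stop is hard at 123.1, which is flush. I back off to the look height and check.

>>> {"api": "drive_tool", "payload": {
  "slide": [
    [0, 0, 2],
    [0, 0, 4],
    [0, 0, 15],
    [0, 0, 25],
    [0, 0, 30],
    [-15, 5, 25],
    [-20, 5.5, 8],
    [0, 0, 0],
    [0, 0, 0],
    [0, 0, 0]
  ],
  "spin": [0, 0, 0, 0, 0, 0, 0, 0, 0, 0]
}}

```text
time: 21.42
eef_pos: [447.7, 266.1, 228.9]
ee_rot: [[0.958, -0.286, -0.001], [-0.286, -0.958, -0.001], [-0.001, 0.001, -1.0]]
contact_force: [0.5, 0.6, -0.9]
width: 0.1
finger_force: 0.0
```

```bash
python3 - <<'E'
from h import *
f,C=cam("wrist"); g,S=cam("scene")
s=robot.read_state(); print(s["eef_pos"],s["contact_force"])
p=np.array([482,256,70.]);X=np.array([.958,-.286,0]);Z=np.array([0,0,1])
for sh in(0,9):
    print(sh,[proj(C,p+X*x+Z*(sh+14+z))[0].round(1).tolist() for x,z in[(85,2.5),(14,14),(-14,14),(-61.5,13)]])
cv2.imwrite("pics/f.png",np.hstack([f[40:340,150:480],cv2.resize(g[180:330,420:570],(300,300),interpolation=2)])[:,:,::-1])
E
```

```text
[447.71736573 266.25733835 229.09253889] [ 0.58746746 -0.03000601  0.00838298]
0 [[314.7, 79.5], [314.7, 176.1], [314.8, 211.9], [314.8, 267.9]]
9 [[314.7, 77.3], [314.7, 177.2], [314.8, 214.2], [314.8, 271.9]]
```

View pics/f.png

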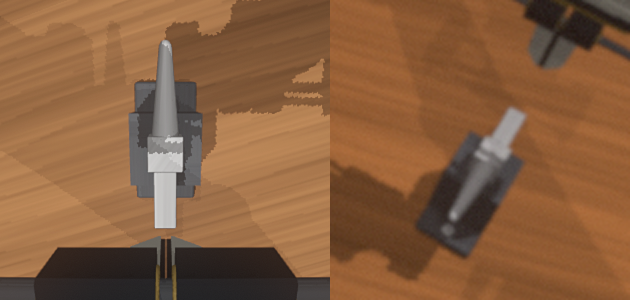

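The bick sits flush and upright: tail end at crop (165,228) is full-frame row 268, matching 0 mm gap. The horn tip at row 80 matches too. The hand is clear.

```bash
python3 -c "
from station import robot
print(robot.close_job())"
```

```text
the job is handed in; nothing more can be done
None
```

The bick is out of the rack and pressed down in the holder until it stopped hard with its shoulder flush. It stands upright with the hand clear, and the job was handed in at about 21.5 s of the 58 s allowed; the arm's path stayed clear of the tile, straightedge, jade stone and palette.

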